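# Load the brass blank into the marking nest on its peel

## Robot

A 6-joint arm with a two-finger parallel gripper is mounted at the origin on a cart in front of the work surface, level with it; the furniture and walls round the work are solid. World frame = base frame: x ahead of the robot, y to its left, z up, the work surface at z = 0. Lengths are in mm, angles in degrees, forces in N, time in s.
With the tool pointing down it reaches from about 325 to 925 mm from the base axis. Payload 3.1 kg.
Tool frame: the origin (TCP) lies at the very end of the fingers, on their centre line; the grasp point (between the pads) lies grasp_offset behind it (grasp_offset is the distance from the TCP to the grasp point, in mm); z points along the fingers, y is the line along which they close (so a half turn about z gives the same grasp; the last joint's range is limited). The gripper opens to 85 mm and grips with 20 to 120 N. Pads are 22 mm wide; open, the fingers measure 114 mm over their backs; the gripper's body (76 mm by 85 mm) begins 54 mm behind the grasp point. The pads swing forward as they close: fully open they stand 13 mm farther back than shut.
Start: joints at [65.707, 12.427, 92.441, -0, 75.132, -6.429], TCP at [191.714, 594.882, 207.4] pointing down, gripper open.
Joint ranges: [-157.48, 157.48], [-44.54, 120.13], [17.64, 146.25], [-64.5, 244.5], [7.68, 150.69], [-147.95, 147.95]. Speed limits (degrees/s): [159.86, 159.86, 180, 180, 180, 180].

## Interface

Orientations are given as [roll, pitch, yaw] about the fixed x, y, z axes, in that order (R = Rz(yaw) Ry(pitch) Rx(roll)).
In Python, from station import * gives the robot as it stands. Calls block until the motion is done:
- goto(position, orientation): joint-space move of the TCP to a pose.
- move_l(position, attitude=None, speed=150): straight line of the TCP; attitude=None keeps the orientation; speed is the mean speed in mm/s.
- move_j(angles): joint-space move.
- grip(opening, squeeze=None): finger opening in mm; squeeze is the grip in N (None keeps the last); returns when the fingers have stopped.
- wait(seconds).
- solve_ik(position, orientation): joint angles nearest the present ones, or None.
- get_obs(): the state.
- get_image(name): name is "side" or "top" or "wrist"; returns the picture (420x560x3 uint8, red, green, blue); there is no depth.
- get_calibration(name): a dict with "fx", "fy", "cx", "cy" (pixels), "R" (3x3) and "t" (3): a world point X has camera coordinates R X + t; the wrist camera has in their place "mount" (4x4, takes a point from camera to tool coordinates, whose origin is the TCP and whose axes are the flange's). Camera axes: x right, y down, z forward; pixel columns grow to the right and rows downward; lengths in mm; the calibration is good to about 2 mm. A picture is of the moment at which its call begins: read the wrist's pose just before it. get_calibration takes no time and is no camera call.
A pose or a line that the arm cannot do raises Unreachable and nothing moves.
- sign_off(): hands the job in; it is judged then, once.
Trained networks look in the newest picture that a camera, given by its name, has taken for a name from the list of things; names that differ only in an ending like _2 or _b are one class to them, and where a whole thing is asked for, a point or a joint stands for the part that bears it (a point fixed in the world has none). Each returns a list of dicts, best first, with "score" (0 to 1); they miss things now and then, are a little off and sometimes report something else, mostly with a low value. They report only what shows in the picture. A call takes as long as a camera call.
- spot_in(name, camera): "extent" ([centre column, centre row, width, height] in pixels, round what is visible of it).
- regions_of(name, camera): "region" (420x560 bool, what is visible of it) and "extent" ([centre column, centre row, width, height] in pixels, round what is visible of it).
The state is a dict: "t": time; "joint_pos": joint angles; "qvel": joint speeds; "effort": joint torques, N m; "tcp_pos": TCP position; "ee_rot": TCP orientation; "wrist_force": force on the tool from outside, world axes, zero at the start; "moment": the same for the moment, N m; "grip_width": finger opening in mm; "grip_force": force on a finger pad.
Only numpy, scipy, OpenCV 4.12 (cv2) and the standard library are available. Lean on these libraries where they do the work, as an engineer would, in place of code of your own. Each camera call takes 0.05 s, during which the arm holds its last target. There are 200 camera calls.

## Task

Pick the steel loading peel up by its wooden grip with the polished brass disc lying on its tip, carry the disc level into the grey nest, and with the peel press it home against the orange spring-loaded stop: a light, firm push of about 7 N held for one second, never more than 12 N. Leave the disc lying flat on the nest's two ledges and still touching the stop, and set the peel down upright on the desk clear of the nest. Keep the gripper off the disc and leave the other things where they are.

Things in the scene. Friction and masses are not known exactly. Their poses are not given: they have to be found in the camera images.
- peel_grip (a point): Centre of the peel's upright wooden grip: a block 30 mm along the peel, 14 mm across (grasp here, fingers closing along y), its top 67 mm, this point 45 mm above the peel's underside. x points along the peel to its tip, z up. The 0.16 kg peel stands on its flat sole; a foot plate 36 x 44 x 4 mm lies under the grip.
- peel_seat (a point): Centre of the disc's seat on the peel, on the blade's top face, 100 mm ahead of the grip's centre and 41 mm lower; axes as the grip's. The steel blade is 20 mm wide, 4 mm thick (underside = sole) and ends 18 mm ahead of this point. A slippery white heel across it, front face 26 mm behind this point, 5 mm high, pushes the disc from behind; nothing holds the disc otherwise.
- disc_center (a point): Centre of the loose brass disc, 50 mm diameter, 6 mm thick, about 0.1 kg (z along its axis). It starts lying on the peel's seat, up to 4 mm off its centre. Pushed along the ledges, it loses a little of the push to friction before the stop feels it.
- nest: Grey loading nest, fixed to the desk, 130 x 100 mm, 80 mm high. Origin at desk height under the channel's middle line; x runs along the channel from the open mouth (x = -42 mm) to the stop, z up. An orange stop plate on a blue block closes the far end. The block is clamped elsewhere each time, not measured: feel for the plate. Its unpressed face lies between x = 30 and 44 mm.
- nest_ledges (a point): Middle of the nest's channel at ledge height, 64 mm above the desk, straight above the nest's origin, same axes. The two white, slippery ledges run from x = -42 to 60 mm; the gap between them, in which the blade passes, is 36 mm wide, its floor 16 mm below the ledges. Side walls stand 8 mm above the ledges, 54 mm apart. The disc's centre ends at x = 5 to 19 mm.
- nest_mouth (a point): Middle of the nest's open mouth at ledge height, 42 mm before the nest's origin; disc and blade come in here, moving along x. The walls flare here to about 70 mm. The orange stop plate inside is 36 mm wide, 1.5 to 9.5 mm above ledge height, on a spring of 4 N per mm with no preload and 9 mm travel; it holds still when untouched.
- coffee_mug: Dark brown mug, 90 mm wide, 94 mm high, a bystander; origin under its centre.
- knife: Carving knife with dark handle, 150 mm long, lying on the desk at the left; a bystander.
- black_strip: Black rack strip, 108 x 11 x 12 mm, lying on the desk between the peel and the nest, farther back; a bystander.
- stone_box: Dark flat stone case, 88 x 30 x 17 mm, lying on the desk at the left; a bystander.

How it is judged:
By the outcome, as a careful person would: the job done as asked, in the order asked, and still so for the second after the job is handed in, with the robot touching nothing.
It also fails if it takes over 72 s, if anything falls off the work surface, if the arm or the gripper's body presses on something with over 40 N, if the wrist force passes 120 N, or if a joint passes its speed limit or range.

## Working session

There is one attempt and no reset: what is moved stays moved. The work goes in short steps, each a Python script; the robot and the scene stay as the last script left them, time stands still between calls to the robot, and variables do not carry over. Pictures are saved under pics/ and viewed, at most 11 in all, crops included, and the job is handed in when it is done.

```bash
ls; mkdir -p pics
python3 - <<'E'
from station import *
import cv2,numpy as np
o=get_obs(); print(o)
ims=[]
for c in ["side","top"]:
    im=get_image(c); ims.append(im); cv2.imwrite(f"pics/{c}0.png",im[:,:,::-1])
    k=get_calibration(c); print(c,{a:np.round(b,4).tolist() for a,b in k.items()})
    for n in ["peel_grip","disc_center","nest","coffee_mug","black_strip"]:
        print(n,[(round(d["score"],2),np.round(d["extent"],1).tolist()) for d in spot_in(n,c)[:2]])
print(get_calibration("wrist"))
E
```

```text
pics
{'t': 0.0, 'joint_pos': array([ 6.57065737e+01,  1.24753966e+01,  9.25298747e+01,  9.54727502e-04,
        7.51317786e+01, -6.42860045e+00]), 'qvel': array([-0.03670951,  0.04706486,  0.01946838, -0.11262214,  0.00718464,
        0.03464212]), 'effort': array([ 1.88954223e-04, -3.96848452e+01, -3.03851330e+01, -4.63662764e-05,
        9.74582828e-03,  6.10262731e-06]), 'tcp_pos': array([191.34272979, 594.06635343, 206.07035023]), 'ee_rot': array([-1.79863915e+02, -1.62611471e-02,  1.62134909e+02]), 'wrist_force': array([ 0.64949078, -1.30083339,  0.37459838]), 'moment': array([0.03995458, 0.00466369, 0.02434052]), 'grip_force': 0.0, 'grip_width': 85.20937955642239}
side {'fx': 466.897, 'fy': 466.897, 'cx': 284.3148, 'cy': 202.7585, 'R': [[-0.9995, 0.0253, -0.0185], [0.0303, 0.6336, -0.773], [-0.0079, -0.7732, -0.6341]], 't': [588.6194, -41.7355, 1520.9026]}
peel_grip [(0.55, [286.5, 168.7, 24.3, 23.7])]
disc_center [(0.7, [263.1, 180.7, 13.9, 9.6]), (0.57, [259.4, 143.6, 23.5, 29.6])]
nest [(0.82, [283.2, 256.3, 54.3, 45.2])]
coffee_mug [(0.83, [258.8, 140.9, 23.8, 29.0]), (0.47
[... 367 characters left out ...]
r [(0.66, [293.9, 189.2, 40.1, 7.2]), (0.56, [352.5, 204.9, 19.8, 20.8])]
nest [(0.96, [205.2, 224.1, 45.7, 59.4])]
coffee_mug [(0.93, [424.2, 189.7, 53.1, 38.2])]
black_strip [(0.74, [207.2, 225.4, 47.8, 56.7]), (0.72, [293.3, 187.7, 42.8, 4.6])]
{'fx': 289.7500710526691, 'fy': 289.7500710526691, 'cx': 274.87746564797555, 'cy': 210.0124832019673, 'mount': array([[-1.01079858e-03, -9.65988231e-01, -2.58584058e-01,
         6.48592660e+01],
       [ 9.99999398e-01, -1.08654066e-03,  1.49999634e-04,
        -7.26071924e-01],
       [-4.25859975e-04, -2.58583751e-01,  9.65988749e-01,
        -1.67225352e+02],
       [ 0.00000000e+00,  0.00000000e+00,  0.00000000e+00,
         1.00000000e+00]])}
```

Run:
```python
import cv2
im=cv2.imread("pics/top0.png")[130:310,150:470]
cv2.imwrite("pics/top0c.png",cv2.resize(im,(800,450),interpolation=cv2.INTER_CUBIC))
```

```text
(no output)
```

View pics/top0c.png

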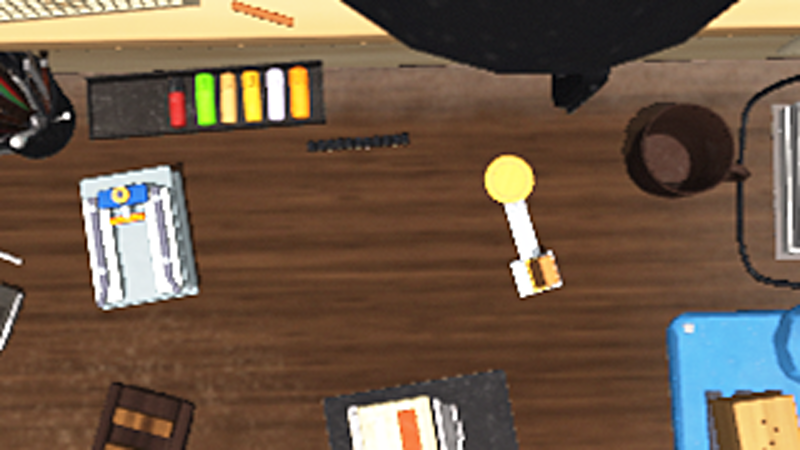

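```bash
cat > h.py <<'E'
from station import *
import cv2, numpy as np
from scipy.spatial.transform import Rotation as Ro
def cam(c,o=None):
    """returns K, camera centre, R_world_from_cam"""
    k=get_calibration(c)
    if c=="wrist":
        o=o or get_obs(); T=np.eye(4); T[:3,:3]=Ro.from_euler("xyz",o["ee_rot"],degrees=True).as_matrix(); T[:3,3]=o["tcp_pos"]
        M=T@k["mount"]; return k,M[:3,3],M[:3,:3]
    R=np.array(k["R"]); return k,-R.T@np.array(k["t"]),R.T
def px2w(C,px,z):
    k,p,R=C; px=np.atleast_2d(px).astype(float)
    d=np.c_[(px[:,0]-k["cx"])/k["fx"],(px[:,1]-k["cy"])/k["fy"],np.ones(len(px))]@R.T
    return p+d*((z-p[2])/d[:,2])[:,None]
def w2px(C,X):
    k,p,R=C; c=(np.atleast_2d(X)-p)@R
    return np.c_[c[:,0]/c[:,2]*k["fx"]+k["cx"],c[:,1]/c[:,2]*k["fy"]+k["cy"]]
def shot(name):
    o=get_obs(); im=get_image("wrist"); cv2.imwrite(f"pics/{name}.png",im[:,:,::-1]); np.save(f"pics/{name}.npy",np.r_[o["tcp_pos"],o["ee_rot"]])
    return cam("wrist",o),im
def old(name):
    v=np.load(f"pics/{name}.npy"); return cam("wrist",dict(tcp_pos=v[:3],ee_rot=v[3:])),cv2.imread(f"pics/{name}.png")
E
python3 - <<'E'
from h import *
C=cam("top"); f=lambda u,v,z:np.round(px2w(C,[u/2.5+150,v/2.5+130],z)[0],1)
d=f(509,179,10); g=f(543,262,67); g0=f(537,277,4)
print("disc",d,"gripTop",g,"foot",g0, "yaw",np.degrees(np.arctan2(*(d-g)[[1,0]])),np.degrees(np.arctan2(*(d-g0)[[1,0]])))
print("stop",f(126,217,70),"ledgeL mouth",f(107,303,64),"R",f(180,290,64), "L far",f(90,205,64),"R far",f(158,190,64))
yaw=12
p=[g[0]+20,g[1],260]
print(grasp_offset, solve_ik(p,[180,0,yaw]))
goto([float(p[0]),float(p[1]),260.],[180,0,yaw]); wait(.3)
C,im=shot("w_peel"); print(get_obs()["t"])
for n in ["peel_grip","disc_center"]:
    print(n,[(round(q["score"],2),np.round(q["extent"],1).tolist()) for q in spot_in(n,"wrist")[:2]])
E
```

```text
disc [655.7 -84.2  10. ] gripTop [ 564.7 -103.5   67. ] foot [ 553.5 -110.1    4. ] yaw 11.974306633059868 14.220770300187956
stop [616.4 302.9  70. ] ledgeL mouth [533.1 322.2  64. ] R [544.4 251.   64. ] L far [629.7 339.7  64. ] R far [643.4 272.6  64. ]
18.700000000000003 [-1.68083250e+01  6.46456650e+00  9.35672834e+01 -2.54444375e-14
  7.99681501e+01  6.11916750e+01]
3.775
peel_grip [(0.6, [275.6, 183.0, 30.1, 79.8])]
disc_center [(0.79, [271.0, 126.3, 39.2, 31.3])]
```

View pics/w_peel.png

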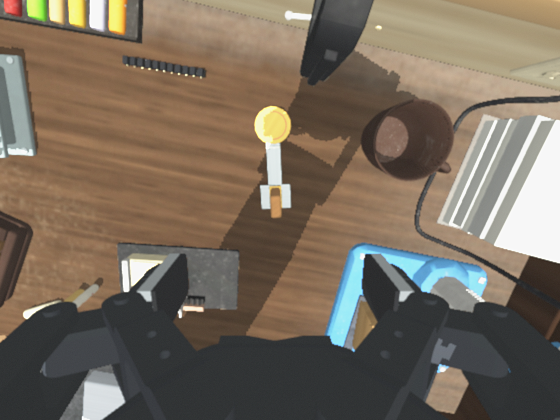

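```bash
cat > peel.py <<'E'
from h import *
def peelfit(C,bgr,show=False):
    hsv=cv2.cvtColor(bgr,cv2.COLOR_BGR2HSV); h,s,v=cv2.split(hsv)
    n,l,st,ce=cv2.connectedComponentsWithStats(((h>18)&(h<34)&(s>110)&(v>120)).astype(np.uint8))
    i=1+np.argmax([a[4] if abs(c[0]-272)<60 and c[1]<260 else 0 for a,c in zip(st[1:],ce[1:])])
    dm=(l==i).astype(np.uint8)
    cnt=max(cv2.findContours(dm,cv2.RETR_EXTERNAL,cv2.CHAIN_APPROX_NONE)[0],key=cv2.contourArea)
    (du,dv),(a,b),_=cv2.fitEllipse(cv2.convexHull(cnt)); d=px2w(C,[du,dv],10)[0]
    # white steel below the disc
    m=((s<60)&(v>140)).astype(np.uint8); m[:int(dv+b/2+2)]=0; m[int(dv)+230:]=0; m[:,:int(du)-60]=0; m[:,int(du)+60:]=0
    n,l,st,ce=cv2.connectedComponentsWithStats(m); i=1+np.argmax(st[1:,4]); m=l==i
    rows=np.where(m.any(1))[0]; w=np.array([[r,*np.where(m[r])[0][[0,-1]]] for r in rows])
    wid=w[:,2]-w[:,1]; bl=w[wid<0.75*wid.max()]; bl=bl[(bl[:,0]>dv+b/2+4)]
    foot=w[wid>0.85*wid.max()]
    mid=lambda a: np.c_[(a[:,1]+a[:,2])/2,a[:,0]]
    bl=bl[bl[:,0]<foot[0,0]-2]
    P=px2w(C,mid(bl),4)[:,:2]; Q=px2w(C,[mid(foot)[0],mid(foot)[-1]],4)[:,:2]
    A=np.r_[P,]; c=A.mean(0); u=np.linalg.svd(A-c)[2][0]; u*=np.sign(u[0])
    w_mm=np.linalg.norm(px2w(C,[[foot[len(foot)//2,1],foot[len(foot)//2,0]]],4)-px2w(C,[[foot[len(foot)//2,2]+1,foot[len(foot)//2,0]]],4))
    return d,c,u,Q,w_mm,(a,b)
E
python3 - <<'E'
from peel import *
C,im=old("w_peel"); d,c,u,Q,w,e=peelfit(C,im)
yaw=np.degrees(np.arctan2(u[1],u[0])); print("disc",d,"blade",c,"yaw",yaw,"footends",Q,w,e)
front=Q[0]; print("grip est from foot front",front-18*u,"from disc",d[:2]-100*u, "dirdisc-foot",np.degrees(np.arctan2(*(d[:2]-front)[::-1])))
g=c+u*((d[:2]-100*u-c)@u)
goto([float(g[0]-5*u[0]),float(g[1]-5*u[1]),140.],[180,0,float(yaw)]); wait(.3)
C,im=shot("w_peel2"); d,c,u,Q,w,e=peelfit(C,im[:,:,::-1])
print("disc",d,"blade",c,"yaw",np.degrees(np.arctan2(u[1],u[0])),"footends",Q,w,e)
print("grip est from foot front",Q[0]-18*u,"from disc",d[:2]-100*u,get_obs()["t"],get_obs()["tcp_pos"])
E
```

```text
disc [660.43498915 -86.74347974  10.        ] blade [604.36600438 -97.85517772] yaw 15.173958440762163 footends [[ 575.29943557 -105.21757693]
 [ 542.9297983  -114.38391852]] 44.783613372867464 (31.99724769592285, 38.32540512084961)
grip est from foot front [ 557.92699544 -109.92908667] from disc [ 563.92143289 -112.91853384] dirdisc-foot 12.243159292263488
disc [660.6535933  -91.62466431  10.        ] blade [606.12627416 -97.37920692] yaw 15.186971239299474 footends [[ 576.16257133 -105.48278905]
 [ 542.13662911 -114.6193181 ]] 44.19384840069269 (36.69633102416992, 50.61388397216797)
grip est from foot front [ 558.79120171 -110.19824423] from disc [ 564.1459843  -117.82163753] 4.7833 [ 559.52130142 -110.74177454  141.85974246]
```

View pics/w_peel2.png

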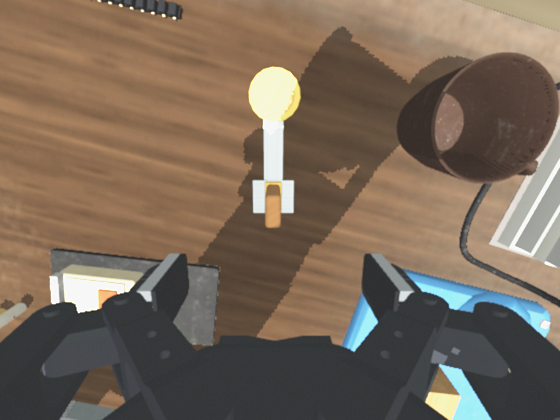

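Run:
```python
from h import *
o=get_obs(); print(o["tcp_pos"],o["ee_rot"],o["wrist_force"])
goto([535.,285.,180.],[180,0,11.]); wait(.4)
C,im=shot("w_nest"); o=get_obs();print(o["t"],o["tcp_pos"],o["ee_rot"])
cv2.imwrite("pics/w_nestc.png",cv2.resize(im[20:270,120:440,::-1],(768,600),interpolation=cv2.INTER_CUBIC))
C2,_=old("w_peel2"); d=px2w(C2,[[275,94.5]],10)[0]; print("disc",d)
```

```text
[ 559.52130142 -110.74177454  141.85974246] [ 1.79894908e+02 -1.62614148e-01  1.51851604e+01] [-0.75589747 -0.32661196  0.26581176]
6.7083 [535.16887772 284.64788577 179.98768392] [1.79997748e+02 1.48570592e-03 1.09651228e+01]
disc [658.12852691 -85.49904764  10.        ]
```

View pics/w_nestc.png

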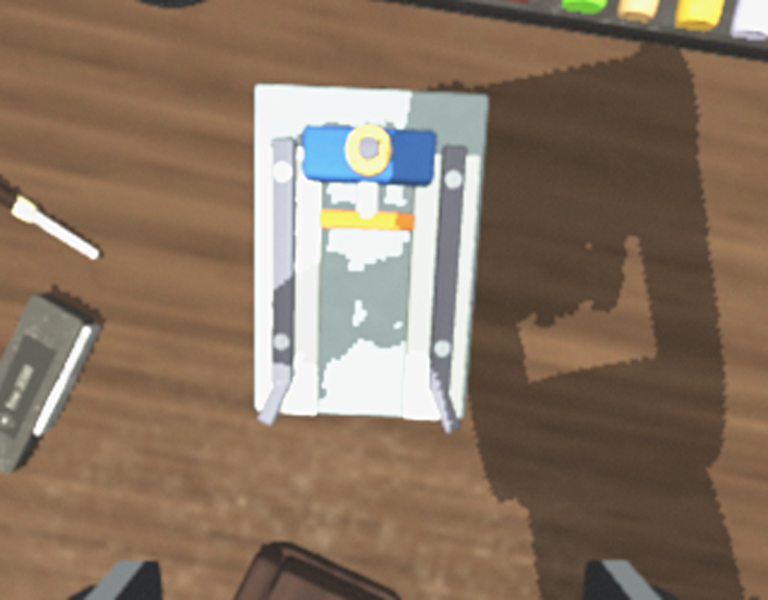

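Run:
```python
from h import *
C,im=old("w_nest"); g=lambda pts,z: px2w(C,np.array(pts)/2.4+[120-.3,20-.3],z)[:,:2]
L=g([[318,412],[322,190]],64); R=g([[404,414],[414,190]],64)
WL=g([[293,362],[295,142]],72); WR=g([[434,350],[444,150]],72)
ang=lambda P:np.degrees(np.arctan2(*(P[1]-P[0])[::-1]))
print([round(ang(P),2) for P in (L,R,WL,WR)])
yaw=np.mean([ang(P) for P in (L,R,WL,WR)]); u=np.array([np.cos(np.radians(yaw)),np.sin(np.radians(yaw))]); n=np.array([-u[1],u[0]])
for nm,P in zip("L R WL WR".split(),(L,R,WL,WR)): print(nm,P.round(1).tolist(),"lat",(P@n).round(2),"lon",(P@u).round(2))
M=g([[318,412],[404,416]],64).mean(0); print("mouth",M,"origin",M+42*u,"yaw",yaw)
s=g([[322,227],[413,229]],73.5); print("stop face lon rel origin",s@u-(M+42*u)@u, "lat",s@n-M@n)
b=g([[304,180],[434,185]],80); print("block",b@u-M@u-42)
# outer corners at unknown base
```

```text
[np.float64(8.72), np.float64(9.06), np.float64(8.68), np.float64(9.33)]
L [[539.7, 307.6], [625.1, 320.8]] lat [219.97 219.63] lon [580.95 667.39]
R [[545.6, 272.5], [631.8, 286.2]] lat [184.31 184.48] lon [581.32 668.58]
WL [[559.3, 320.4], [638.8, 332.6]] lat [229.54 229.16] lon [602.35 682.7 ]
WR [[574.5, 266.7], [646.4, 278.5]] lat [174.11 174.59] lon [608.96 681.84]
mouth [542.21414131 289.97800169] origin [583.70306644 296.51015993] yaw 8.947395267676749
stop face lon rel origin [30.6962513  31.14180983] lat [ 16.62683897 -17.4503742 ]
block [46.18738028 46.09197826]
```

Run:
```python
from h import *
grip(50,80)
y=15.18; A=[180,0,y]
goto([559.1,-110.1,130.],A); 
move_l([559.1,-110.1,27.],speed=90); wait(.3)
o=get_obs(); print(o["tcp_pos"],o["ee_rot"],o["wrist_force"])
grip(8,80); wait(.3)
o=get_obs(); print(o["t"],o["grip_width"],o["grip_force"],o["wrist_force"],o["tcp_pos"])
move_l([559.1,-110.1,32.],speed=15); wait(.2)
o=get_obs(); print(o["t"],o["grip_width"],o["grip_force"],o["wrist_force"],o["moment"],o["tcp_pos"])
C,im=shot("w_up")
cv2.imwrite("pics/w_upc.png",cv2.resize(im[0:300,170:380,::-1],(420,600)))
```

```text
[ 559.38190832 -110.18643122   27.40593672] [ 1.79976459e+02 -3.57108929e-02  1.51799587e+01] [ 0.15540704 -1.21745509 -1.01344861]
10.95 11.657387662194207 79.94374752044678 [-1.21856892  0.92255772  3.42709167] [ 559.09907474 -110.00137752   27.17230263]
11.6333 11.771418580327458 79.34931635856628 [-0.33533906 -0.29424243 -3.53985484] [-0.0479632   0.10565513 -0.02015725] [ 558.925996   -110.06695269   31.8029713 ]
```

View pics/w_upc.png

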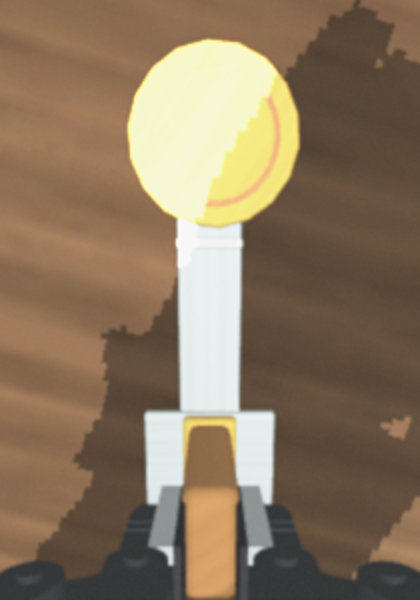

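Run:
```python
from h import *
a=cv2.imread("pics/top0.png")[200:420,130:330]; b=cv2.imread("pics/side0.png")[180:420,190:400]
a=cv2.resize(a,(400,440),interpolation=cv2.INTER_CUBIC); b=cv2.resize(b,(385,440),interpolation=cv2.INTER_CUBIC)
cv2.imwrite("pics/box.png",np.hstack([a,b]))
```

```text
(no output)
```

View pics/box.png

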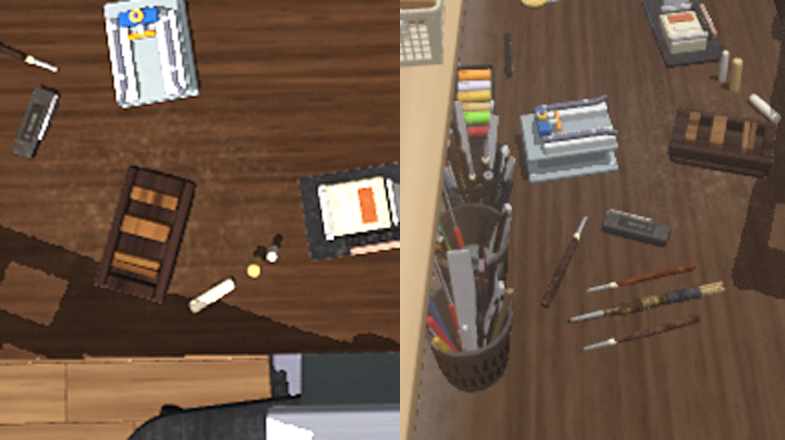

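Run:
```python
from h import *
C=cam("side"); s=385/210
def H(b,t):
    X=px2w(C,[(b[0]-400)/s+190,b[1]/s+180],0)[0]
    zs=np.arange(0,140,1.); p=w2px(C,[X+[0,0,z] for z in zs]); r=(t[1]/s+180)
    i=np.argmin(abs(p[:,1]-r)); return X.round(),zs[i]
print("box",H((669,161),(672,140)),H((762,175),(765,152)))
print("piece",H((736,91),(737,58)),H((723,82),(723,49)))
print("nestcheck",H((529,180),(529,150)))
D=cam("top"); f=lambda u,v,z:px2w(D,[u/2+130,v/2+200],z)[0].round()
print("box corners",[f(*q,35).tolist() for q in ((132,168),(196,182),(160,300),(97,285))])
print("pieces",f(272,256,0),f(253,271,0))
C,im=old("w_up"); d=px2w(C,[[276.8,66.5]],14.6)[0]; v=np.load("pics/w_up.npy")
u=np.array([np.cos(np.radians(v[5])),np.sin(np.radians(v[5]))]);n=np.array([-u[1],u[0]]); print("disc in tool fwd,left",(d[:2]-v[:2])@u,(d[:2]-v[:2])@n)
```

```text
box (array([455., 323.,   0.]), np.float64(44.0)) (array([323., 356.,   0.]), np.float64(48.0))
piece (array([330., 176.,   0.]), np.float64(70.0)) (array([347., 153.,   0.]), np.float64(70.0))
nestcheck (array([662., 351.,   0.]), np.float64(63.0))
box corners [[453.0, 320.0, 35.0], [434.0, 241.0, 35.0], [293.0, 285.0, 35.0], [313.0, 362.0, 35.0]]
pieces [338. 149.   0.] [320. 173.   0.]
disc in tool fwd,left 102.36970520350992 -1.9374125917050964
```

```bash
cat >> h.py <<'E'
YAW=8.95; U=np.array([np.cos(np.radians(YAW)),np.sin(np.radians(YAW))]); N=np.array([-U[1],U[0]])
ORG=np.array([583.7,296.5])+N*( (202.0)-np.array([583.7,296.5])@N )
ZS=27.17  # tcp height above sole
def tcp_for(disc_x, sole, fwd=102.4, left=-1.9, dlat=0.):
    p=ORG+U*(disc_x-fwd)+N*(dlat-left); return [float(p[0]),float(p[1]),float(sole+ZS)]
def st():
    o=get_obs(); q=o["tcp_pos"][:2]-ORG; print("t %.2f tool x %.2f lat %.2f z %.2f"%(o["t"],q@U,q@N,o["tcp_pos"][2]),"F along %.2f"%(o["wrist_force"][:2]@U),o["wrist_force"].round(2),"M",o["moment"].round(3),"rot",o["ee_rot"].round(2)); return o
E
python3 - <<'E'
from h import *
A=[180,0,YAW]
move_l([559.1,-110.1,115.],speed=60)
move_l(tcp_for(-85,86),attitude=A,speed=110); wait(.3); st()
move_l(tcp_for(-62,64.5),speed=50); wait(.4); st()
C,im=shot("w_pre")
cv2.imwrite("pics/w_prec.png",cv2.resize(im[0:300,130:430,::-1],(600,600)))
E
```

```text
t 17.41 tool x -187.36 lat 1.85 z 113.18 F along -0.08 [-0.12  0.27 -3.09] M [-0.009  0.149 -0.059] rot [180.    -0.     8.94]
t 18.59 tool x -164.38 lat 1.94 z 91.85 F along 0.09 [ 0.1  -0.11 -2.71] M [ 0.03   0.132 -0.054] rot [-1.80e+02 -2.00e-02  8.96e+00]
```

View pics/w_prec.png

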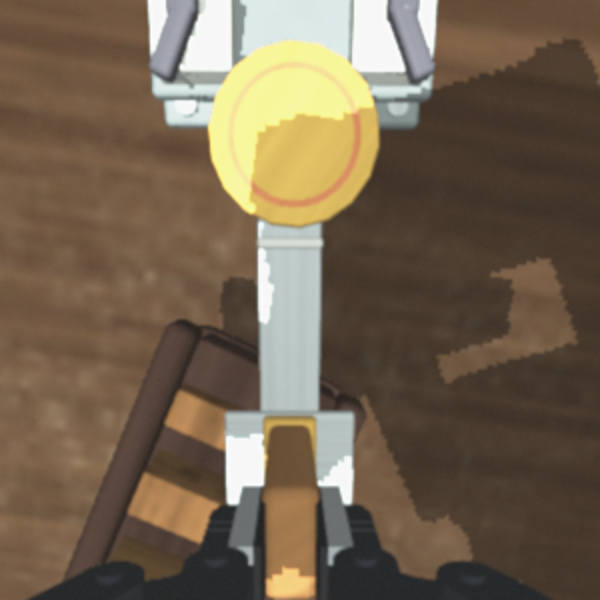

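```bash
cat >> h.py <<'E'
def avg(k=8):
    F=[];M=[]
    for _ in range(k):
        o=get_obs();F.append(o["wrist_force"]);M.append(o["moment"]);wait(.01)
    F=np.mean(F,0);M=np.mean(M,0); return F[:2]@U,F[:2]@N,F[2],M[:2]@N
E
python3 - <<'E'
from h import *
L=.4
move_l(tcp_for(-62,64.5,dlat=L),speed=10)
move_l(tcp_for(-30,64.0,dlat=L),speed=40); print(np.round(avg(),2))
move_l(tcp_for(-8,63.5,dlat=L),speed=40); wait(.2); st()
for s in (62.5,61.5,61,60.5,60,59.5,59,58.5):
    move_l(tcp_for(-8,s,dlat=L),speed=8); wait(.1); print(s,round(get_obs()["tcp_pos"][2]-ZS,2),np.round(avg(),3))
st(); C,im=shot("w_in")
cv2.imwrite("pics/w_inc.png",cv2.resize(im[0:300,130:430,::-1],(600,600)))
E
```

```text
[-0.09  0.24 -2.97  0.12]
t 20.81 tool x -110.69 lat 2.30 z 90.59 F along -0.24 [-0.29  0.31 -2.61] M [-0.049  0.073 -0.038] rot [1.80e+02 2.00e-02 8.96e+00]
62.5 62.5 [-0.023  0.096 -2.919  0.107]
61.5 61.48 [ 0.109  0.32  -2.55   0.114]
61 60.99 [ 0.04  -0.282 -2.724  0.115]
60.5 60.55 [ 0.172 -0.049 -2.899  0.093]
60 60.11 [-0.12  -0.093 -2.132  0.055]
59.5 59.59 [ 0.101  0.044 -1.692  0.023]
59 58.97 [-0.208 -0.009 -1.789  0.035]
58.5 58.49 [ 0.146  0.197 -1.859  0.016]
t 24.19 tool x -110.41 lat 2.28 z 85.64 F along -0.72 [-0.84  0.72 -2.07] M [0.007 0.049 0.01 ] rot [180.     0.     8.95]
```

View pics/w_inc.png

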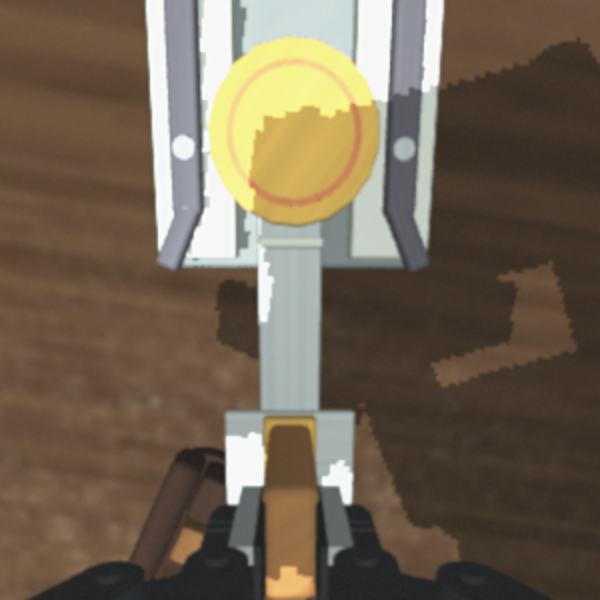

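Run:
```python
from h import *
L=.4; S=58.5
f0=avg(20)[0]; print("f0",f0)
x=-8.; move_l(tcp_for(4,S,dlat=L),speed=15); x=4.; wait(.15)
log=[]
while x<26:
    f=-(avg(12)[0]-f0); log.append((round(x,2),round(float(f),2)))
    if f>6.6: break
    step=1. if f<1.2 else min(.5,max(.1,(7.2-f)/4.5))
    x+=step; move_l(tcp_for(x,S,dlat=L),speed=8); wait(.06)
print(log)
H=[]
for _ in range(7): H.append(round(-(avg(15)[0]-f0),2))
print("hold",H); o=st(); np.save("pics/x.npy",[x,f0])
```

```text
f0 0.060639018404099215
[(4.0, 0.12), (5.0, 0.02), (6.0, 0.06), (7.0, 0.24), (8.0, 0.14), (9.0, -0.07), (10.0, 0.83), (11.0, 2.53), (11.5, 3.87), (12.0, 5.01), (np.float64(12.49), 5.44), (np.float64(12.88), 5.85), (np.float64(13.18), 6.21), (np.float64(13.4), 6.56), (np.float64(13.54), 6.72)]
hold [np.float64(6.34), np.float64(6.83), np.float64(6.55), np.float64(6.27), np.float64(6.6), np.float64(6.72), np.float64(6.61)]
t 32.38 tool x -90.52 lat 2.21 z 85.05 F along -5.45 [-5.41 -0.71  0.05] M [-0.201  1.28  -0.036] rot [179.98   0.21   8.95]
```

Run:
```python
from h import *
C,im=shot("w_push")
a=cv2.imread("pics/w_in.png")[0:250,180:370]; b=im[0:250,180:370,::-1]
cv2.imwrite("pics/w_pushc.png",cv2.resize(np.hstack([a,b]),(800,526),interpolation=cv2.INTER_CUBIC))
```

```text
(no output)
```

View pics/w_pushc.png

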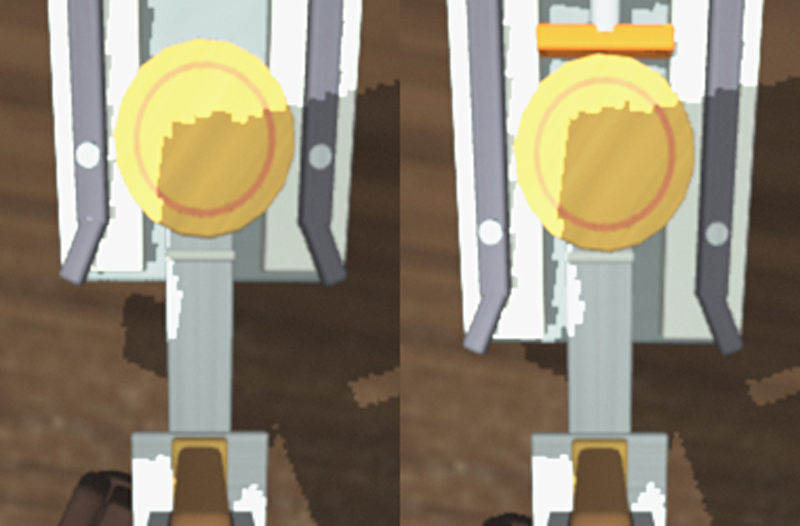

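Run:
```python
from h import *
L=.4; S=58.5; x,f0=np.load("pics/x.npy"); x=float(x); log=[]
for _ in range(10):
    f=-(avg(15)[0]-f0); log.append((round(x,2),round(float(f),2)))
    if f>7.1: break
    x+=.2; move_l(tcp_for(x,S,dlat=L),speed=8); wait(.05)
H=[round(float(-(avg(15)[0]-f0)),2) for _ in range(8)]
print(log,"hold",H); st()
# slow release
while x>5:
    x-=.5; move_l(tcp_for(x,S,dlat=L),speed=4 if x>8 else 8)
    if x>8: print(round(x,2),round(float(-(avg(4)[0]-f0)),2),end="; ")
st()
C,im=shot("w_rel")
b=cv2.imread("pics/w_push.png")[0:250,180:370]; a=im[0:250,180:370,::-1]
cv2.imwrite("pics/w_relc.png",cv2.resize(np.hstack([b,a]),(800,526),interpolation=cv2.INTER_CUBIC))
```

```text
[(13.54, 6.72), (13.74, 6.65), (13.94, 6.85), (14.14, 7.05), (14.34, 7.05), (14.54, 7.15)] hold [7.38, 7.19, 7.41, 7.35, 7.39, 7.19, 7.28, 7.55]
t 35.67 tool x -90.12 lat 2.18 z 84.82 F along -7.58 [-7.36 -1.98 -0.33] M [-0.168  1.486  0.032] rot [179.97   0.29   8.95]
14.04 6.7; 13.54 5.49; 13.04 5.23; 12.54 5.39; 12.04 5.33; 11.54 4.91; 11.04 4.41; 10.54 3.69; 10.04 2.44; 9.54 1.87; 9.04 0.52; 8.54 0.28; 8.04 0.14; t 41.43 tool x -97.94 lat 2.30 z 85.63 F along 0.65 [ 0.51  0.95 -2.66] M [ 0.    -0.024 -0.044] rot [1.80e+02 1.00e-02 8.95e+00]
```

View pics/w_relc.png

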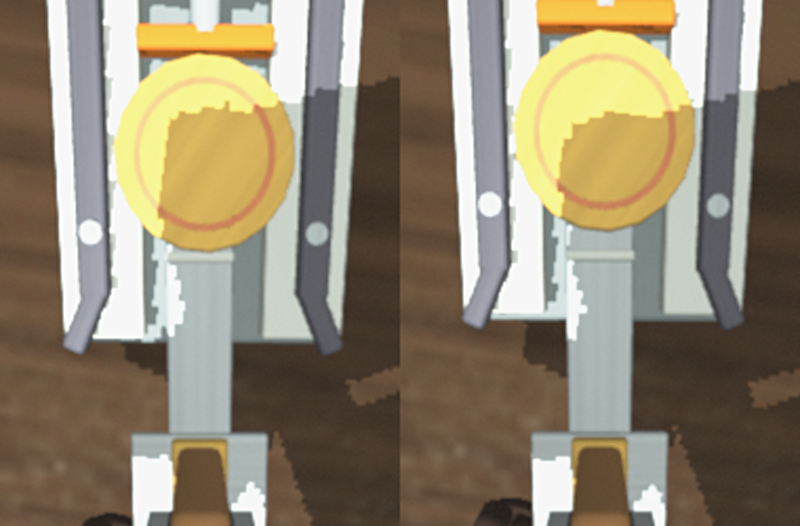

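Run:
```python
from h import *
L=.4
move_l(tcp_for(-15,58.5,dlat=L),speed=20)
move_l(tcp_for(-88,58.8,dlat=L),speed=50)
move_l(tcp_for(-88,88,dlat=L),speed=50)
move_l([559.1,-110.1,115.],attitude=[180,0,15.18],speed=150)
move_l([559.1,-110.1,31.],speed=80); f=avg(15)[2]
for z in np.arange(30,25.9,-.5):
    move_l([559.1,-110.1,float(z)],speed=10); wait(.05); q=avg(8)[2]; print(z,round(q-f,2),end="; ")
    if q-f>1.3: break
grip(50); wait(.3); st()
move_l([559.1,-110.1,140.],speed=90); wait(.5); st()
C,im=shot("w_end"); top=get_image("top"); cv2.imwrite("pics/top_end.png",top[:,:,::-1])
b=cv2.resize(top[130:310,150:470,::-1],(480,270),interpolation=cv2.INTER_CUBIC)
n=cv2.resize(top[190:260,175:235,::-1],(231,270),interpolation=cv2.INTER_CUBIC)
a=np.zeros((270,711,3),np.uint8); a[:,:360]=cv2.resize(im[:,:,::-1],(360,270))
cv2.imwrite("pics/endc.png",np.vstack([np.hstack([b,n]),a]))
```

```text
30.0 0.05; 29.5 0.19; 29.0 0.13; 28.5 0.24; 28.0 0.48; 27.5 0.3; 27.0 1.9; t 52.49 tool x -87.52 lat -397.73 z 27.02 F along -0.41 [-0.4  -0.11  0.13] M [-0.006  0.01   0.003] rot [180.    -0.    15.18]
t 54.40 tool x -87.57 lat -397.75 z 139.97 F along -0.29 [-0.24 -0.35 -0.13] M [ 0.003 -0.018  0.041] rot [-180.      0.     15.18]
```

View pics/endc.png

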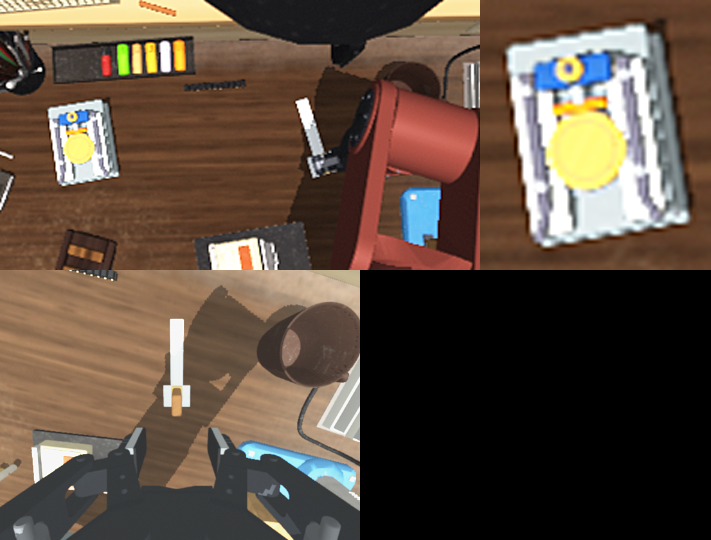

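The final picture shows the disc in the nest against the orange plate at about (587,110) in the zoom. The peel is upright at about (177,395), well clear of the nest.

```bash
python3 -c "
from station import *
print(sign_off())"
```

```text
the job is handed in; nothing more can be done
None
```

The job is handed in: the disc lies on the nest's ledges and, in the final pictures, touches the orange stop after a push of about 7.3 N (wrist reading) held for just over a second, and the peel stands upright back near where it started, clear of the nest.

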